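# Unload, reload and lock the glue press

### The arm

A 6-joint arm with a two-finger parallel gripper is mounted at the origin on the work surface. World frame = base frame: x ahead of the robot, y to its left, z up, the work surface at z = 0. Lengths are in mm, angles in rad, forces in N, time in s.
With the tool pointing down it reaches from about 325 to 775 mm from the base axis. Payload 5.5 kg.
Tool frame: the origin (TCP) lies at the very end of the fingers, on their centre line; the grasp point (between the pads) lies manip.pinch_z behind it (manip.pinch_z is the distance from the TCP to the grasp point, in mm); z points along the fingers, y is the line along which they close (so a half turn about z gives the same grasp; the last joint's range is limited). The gripper opens to 88 mm and grips with 3 to 60 N. Pads are 20 mm wide; open, the fingers measure 115 mm over their backs; the gripper's body (75 mm by 178 mm) begins 61 mm behind the grasp point.
Start: joints at [-1.259, 0.091, 1.231, -0, 1.82, -0.057], TCP at [216.298, -559.671, 222.631] pointing down, gripper open.
Joint ranges: [-2.87, 2.87], [-0.86, 2.18], [0.17, 2.46], [-1.51, 4.65], [0.06, 2.69], [-2.65, 2.65]. Speed limits (rad/s): [2.57, 2.57, 3.01, 3.14, 3.14, 3.14].

### API

Orientations are given as a unit quaternion [w, x, y, z].
In Python, from rig import manip, viewer gives the robot as it stands.
- The arm moves only by the shell command python3 -m handwheel 'ROWS' [FORCE]. ROWS is a JSON object of lists of equal length, an entry for each row: "linear": the shift along the tool's x, y, z in cm, a list of three; "angular": the turn, a rotation vector about the tool's x, y, z in degrees, a list of three; "claw": the closure in counts, from 0 (fully open) to 255 (shut). In form: {"linear": [[tx, ty, tz], ...], "angular": [[ax, ay, az], ...], "claw": [claw, ...]}. A call has exactly 5 rows; each row is the pose to reach, as a shift and turn from the pose commanded when the call began, along the tool's axes at that moment; what a row does not reach only later rows make up. A row lasts 1/10 s, in which the tool goes at most 50 mm and 8.59 degrees, less where a joint would pass 70% of its speed; a pose out of reach is approached as far as the arm can. A call with a gripper value outside its range is refused whole. The fingers move at their own pace and stop on an object; FORCE is the grip in N (left out, the last holds). Time passes only in rows, so rows that repeat a pose let the fingers close, or fill a call up. It gives the time, the measured TCP pose, the force, the opening and the grip force at its end, in the units of the state.
- manip.state(): the state, without advancing time (a new reading comes with each control period).
- viewer.snapshot(name): name is "scene" or "top" or "wrist"; returns (picture, depth): 384x512x3 uint8, blue, green, red; 384x512 float32, mm along the optical axis (not along the pixel's ray), 0 where there is no reading.
- viewer.get_calibration(name): a dict with "fx", "fy", "cx", "cy" (pixels), "world_from_camera" (4x4, takes a point from camera to world coordinates); the wrist camera has in their place "mount" (4x4, takes a point from camera to tool coordinates, whose origin is the TCP and whose axes are the flange's). Camera axes: x right, y up, looking along -z (the intrinsics and any distortion apply to the point x, -y, -z); pixel columns grow to the right and rows downward; lengths in mm; the calibration is good to about 2 mm. A picture is of the moment at which its call begins: read the wrist's pose just before it. get_calibration takes no time and is no camera call.
- manip.close_job(): hands the job in; it is judged then, once.
Trained networks look in the newest picture that a camera, given by its name, has taken for a name from the list of things; names that differ only in an ending like _2 or _b are one class to them, and where a whole thing is asked for, a point or a joint stands for the part that bears it (a point fixed in the world has none). Each returns a list of dicts, best first, with "conf" (0 to 1); they miss things now and then, are a little off and sometimes report something else, mostly with a low value. They report only what shows in the picture. A call takes as long as a camera call. They do not tell look-alikes from the thing itself.
- viewer.spot_in(camera, thing): "centre" ([x, y, z] in mm, in the coordinates of the camera as it stood for that picture, good to about 4 mm: the middle of the surface that is visible of it).
- viewer.pinpoint(camera, thing): "centre" ([x, y, z] in mm, in the coordinates of the camera as it stood for that picture, good to about 4 mm: a listed point, or the origin of a listed thing).
The state is a dict: "clock": time; "q": joint angles; "qvel": joint speeds; "joint_torque": joint torques, N m; "position": TCP position; "eef_rot": TCP orientation; "force": force on the tool from outside, world axes, zero at the start; "wrist_torque": the same for the moment, N m; "gripper_width": finger opening in mm; "grasp_force": force on a finger pad.
Only numpy, scipy, OpenCV 4.12 (cv2) and the standard library are available. Lean on these libraries where they do the work, as an engineer would, in place of code of your own. Each camera call takes 0.05 s, during which the arm holds its last target. There are 200 camera calls.

### The job

Swing up the red handle of the coupler, lift the green press plate by its black tab until its struts hold it open, and take the finished striped board out and lay it flat in the blue tray. Lay every wooden blank from the grey mat flat on the press bed, side by side within its low dark edging, then lower the plate until the coupler is fully down on the ball and press the red handle fully down to lock it. Leave the glue bottle, jar, clamp and offcut where they are.

Things in the scene. Friction and masses are not known exactly. Their poses are not given: they have to be found in the camera images.
- press: Glue press fixed to the bench; origin on the bench top under the centre of its bed; x points from the bed to the hinge (away from the robot at yaw 0), y along the hinge, z up. Plywood base 325 x 310 mm, top 30 mm above the bench, from x = -172 to +152 mm, y = -155 to +155 mm. It carries the hinged green plate, the ball and the bed.
- bed (a point): Centre of the press bed, on its top surface (30 mm above the bench); axes as press. The bed is 134 mm along x by 252 mm along y inside a dark edging 8 mm high. Thin grey lines at y = -56, 0, +56 mm part it into four lanes along x (lane middles y = -84, -28, +28, +84 mm) as a help only: a blank may lie anywhere flat inside the edging. The shut plate leaves 33 mm above the bed.
- ball (a point): Centre of the fixed 40 mm steel ball (60 mm above the bench), at x = -135, y = -50 mm of press.
- coupler (a point): Centre of the yellow coupler's socket, in the plate's frame (axes parallel to press when shut). It coincides with ball when the plate is fully down. The coupler housing is 56 x 62 mm, 43 mm high, in front of the plate's front edge.
- platen (a joint): Angle of the green press plate, rad: 0 = shut with the coupler down on the ball, grows as the front edge rises, 1.65 = fully open. Its struts nearly balance it: it sinks shut slowly if let go below about 1.0 rad, and beyond about 1.1 rad opens itself slowly to 1.65 and stays; lifting or lowering takes 1 to 3 N at the tab. It cannot be lifted while the handle is down (tongue under the ball), and cannot shut fully with the handle down.
- platen_hinge (a point): Middle of the plate's hinge axis, 115 mm behind the bed centre, 70 mm above the bench. Its y axis is the hinge axis; turns with the plate. The plate is 180 x 270 x 15 mm; open, it stands upright over the hinge and its coupler reaches 360 mm above the bench.
- platen_tab (a point): Where to hold the black lift tab that projects from the plate's front edge: at x = -212, y = +90 mm of the hinge point (plate frame), so 212 mm from the hinge axis. The tab is 22 mm wide along the hinge axis, 24 mm high and projects 34 mm from the front edge; pinched across its width (fingers closing along the hinge axis, from above) it can pivot between the fingers. Free space on both sides.
- handle (a joint): Angle of the red-tipped coupler handle relative to the plate, rad: 0 = down and locked, lying back over the plate, 1.5 = fully raised, standing square to the plate. It stays where it is left (friction, 1 N at the grip). The tongue is clear of the ball above about 0.5 rad.
- handle_grip (a point): Where to hold the red handle grip: 58 mm long, 16 mm wide along the pivot axis, 14 mm thick; this point is its middle, 90 mm along and 26 mm above the pivot when the handle is down (about 118 mm above the bench, 40 mm above the plate). Axes are the handle's own: x along the handle away from the pivot, z up when down. Pinched across its width from above, it pivots between the fingers as it is raised; it goes up and towards the ball.
- handle_pivot (a point): The handle's pivot on the coupler, parallel to the hinge axis: 24 mm behind the ball centre and 92 mm above the bench when the plate is shut.
- panel: Finished board of dark and light strips, 110 (x) x 45 (y) x 26 (z) mm, about 90 g, in the press at the start; origin at the centre of its underside, z up.
- tray: Blue open tray fixed to the bench, 200 (x) x 160 (y) x 35 mm high, walls and floor 5 mm; origin at the centre of its underside. It stands left or right of the press.
- mat: Thin grey mat 220 x 230 mm on the bench where the blanks wait, on the other side from the tray; origin at its centre.
- blank1: Wooden blank, three glued-up layers, 80 (x) x 32 (y) x 30 (z) mm, 40 to 85 g; origin at the centre of its underside, z up; two to four of the blanks are present, lying flat on the mat (absent ones read None throughout).
- blank2: Wooden blank, three glued-up layers, 80 (x) x 32 (y) x 30 (z) mm, 40 to 85 g; origin at the centre of its underside, z up; two to four of the blanks are present, lying flat on the mat (absent ones read None throughout).
- blank3: Wooden blank, three glued-up layers, 80 (x) x 32 (y) x 30 (z) mm, 40 to 85 g; origin at the centre of its underside, z up; two to four of the blanks are present, lying flat on the mat (absent ones read None throughout).
- blank4: Wooden blank, three glued-up layers, 80 (x) x 32 (y) x 30 (z) mm, 40 to 85 g; origin at the centre of its underside, z up; two to four of the blanks are present, lying flat on the mat (absent ones read None throughout).
- glue: Small white glue bottle, 50 mm across, 76 mm tall; a bystander, not to be disturbed.
- jar: Amber glass jar, 64 mm across, 70 mm tall; a bystander, not to be disturbed.
- clamp: Grey G-clamp lying flat, about 120 x 80 mm; a bystander, not to be disturbed.
- offcut: Small offcut 60 x 45 x 20 mm; a bystander, not to be disturbed.
Not all that is in view belongs to the job. What is shaped like the blank2 but purple is not meant. Leave any purple look-alike of the blank4 alone.

How it is judged:
By the outcome, as a careful person would: the job done as asked, in the order asked, and still so for the second after the job is handed in, with the robot touching nothing.
Of blank1, blank2, blank3, blank4 only 2 to 4 are there at a start; the rules pass over those that are not, and their reading is None.
At some moment in a run one of blank1, blank2, blank3, blank4, panel may be knocked a few centimetres aside while the robot is not near it.
Once in a run the grip may slacken for a moment while it holds something.
It also fails if it takes over 210 s, if anything falls off the work surface, if the arm or the gripper's body presses on something with over 40 N, if the wrist force passes 120 N, or if a joint passes its speed limit or range.

## Working session

There is one attempt and no reset: what is moved stays moved. The work goes in short steps, Python scripts to look and compute and a shell command to move; the robot and the scene stay as the last step left them, time stands still between calls to the robot, and variables do not carry over. Pictures are saved under pics/ and viewed, at most 14 in all, crops included, and the job is handed in when it is done.

```bash
ls; mkdir -p pics
cat > h.py <<'E'
import numpy as np, cv2
from scipy.spatial.transform import Rotation as R
from rig import manip, viewer
def tool():
    s=manip.state(); q=s["eef_rot"]; T=np.eye(4)
    T[:3,:3]=R.from_quat([q[1],q[2],q[3],q[0]]).as_matrix(); T[:3,3]=s["position"]; return T
def snap(n):
    T=tool(); im,d=viewer.snapshot(n); c=viewer.get_calibration(n)
    W=T@np.array(c["mount"]) if n=="wrist" else np.array(c["world_from_camera"])
    return im,d,c,W
def w(W,p): return (W@np.r_[p,1])[:3]
def px2w(c,W,u,v,d):
    return w(W,[(u-c["cx"])/c["fx"]*d,-(v-c["cy"])/c["fy"]*d,-d])
def proj(c,W,p):
    q=np.linalg.inv(W)@np.r_[p,1]; return c["cx"]+c["fx"]*q[0]/-q[2], c["cy"]-c["fy"]*q[1]/-q[2]
def find(cam,c,W,names,f="pinpoint"):
    for n in names:
        for r in getattr(viewer,f)(cam,n)[:5]:
            p=w(W,r["centre"]); print(n,round(r["conf"],2),p.round(0),"px",np.round(proj(c,W,p)))
def delta(p,cam=None):
    "world target -> tool axes cm"
    T=tool(); return (T[:3,:3].T@(np.array(p)-T[:3,3])/10).round(2)
E
python3 - <<'E'
from h import *
for n in("top","scene"):
    im,d,c,W=snap(n); cv2.imwrite(f"pics/{n}0.png",im); np.save(f"pics/{n}0.npy",d)
    print(n,c["fx"],{k:v for k,v in c.items() if k not in("world_from_camera",)},W.round(2).tolist())
    if n=="top": find(n,c,W,["press","bed","ball","platen_tab","handle_grip","panel","tray","mat","blank1","glue","jar","clamp","offcut"])
print(manip.pinch_z, manip.state())
E
```

```text
pics
top 396.09797406319655 {'fx': 396.09797406319655, 'fy': 396.09797406319655, 'cx': 254.42024452347806, 'cy': 195.63012222456499} [[-0.03, 0.99, -0.11, 403.02], [-1.0, -0.03, -0.03, -14.51], [-0.03, 0.11, 0.99, 1283.88], [0.0, 0.0, 0.0, 1.0]]
press 0.6 [555. -20.   1.] px [267. 191.]
bed 0.31 [454.  69.  68.] px [238. 222.]
ball 0.81 [419. -72.  57.] px [285. 233.]
ball 0.45 [452. 342.   3.] px [156. 226.]
platen_tab 0.68 [453.  74.  69.] px [237. 223.]
handle_grip 0.46 [533. -69. 120.] px [283. 194.]
panel 0.37 [439. -67.  94.] px [283. 226.]
tray 0.92 [455. 337.   2.] px [158. 225.]
tray 0.67 [421. -67.  59.] px [283. 232.]
mat 0.92 [ 486. -369.    4.] px [376. 210.]
blank1 0.74 [ 292. -401.    2.] px [389. 271.]
blank1 0.66 [667. -24.  71.] px [267. 153.]
blank1 0.59 [ 546. -325.    3.] px [361. 191.]
blank1 0.59 [ 752. -412.    2.] px [384. 128.]
blank1 0.57 [ 546. -424.    3.] px [392. 191.]
glue 0.72 [ 608. -532.    2.] px [424. 171.]
jar 0.82 [665. 243.   3.] px [186. 161.]
clamp 0.84 [ 649. -293.    0.] px [349. 160.]
offcut 0.75 [563. 547.   2.] px [ 94. 194.]
offcut 0.26
[... 318 characters left out ...]
1.25869437e+00,  9.10761155e-02,  1.23065052e+00, -3.19907220e-05,
        1.81984132e+00, -5.67160630e-02]), 'qvel': array([ 8.59330400e-05, -1.64205042e-03, -1.20781582e-05,  1.74945750e-03,
        8.46749614e-04, -5.58373721e-04]), 'joint_torque': array([ 3.58804800e-04, -4.46104932e+01, -4.06450009e+01,  6.97152223e-02,
        1.92263274e-02,  2.33703992e-05]), 'position': array([ 216.29088518, -559.67208551,  222.67348954]), 'eef_rot': array([ 1.42274351e-05,  9.83045512e-01,  1.83361720e-01, -1.38023920e-05]), 'force': array([-0.01728697, -0.22944425, -0.66707626]), 'wrist_torque': array([-0.06542561, -0.03864956,  0.02272891]), 'grasp_force': 0.0, 'gripper_width': 87.60895987284316}
```

Run:
```python
import cv2
a=cv2.imread("pics/top0.png")[90:300,60:460]; cv2.imwrite("pics/top0c.png",cv2.resize(a,None,fx=2,fy=2,interpolation=cv2.INTER_CUBIC))
```

```text
(no output)
```

View pics/top0c.png

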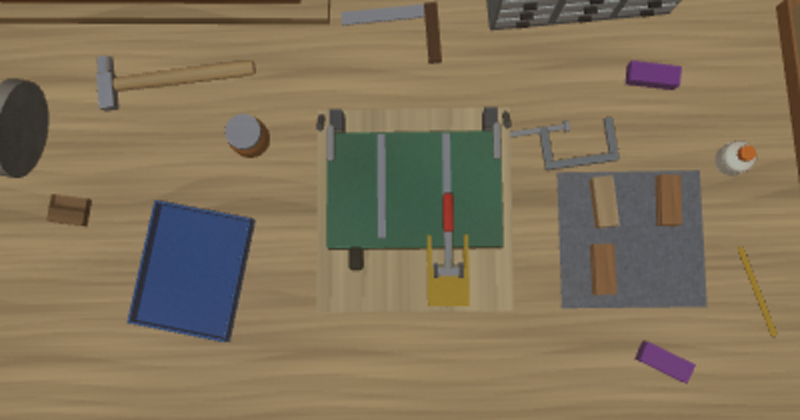

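View pics/scene0.png

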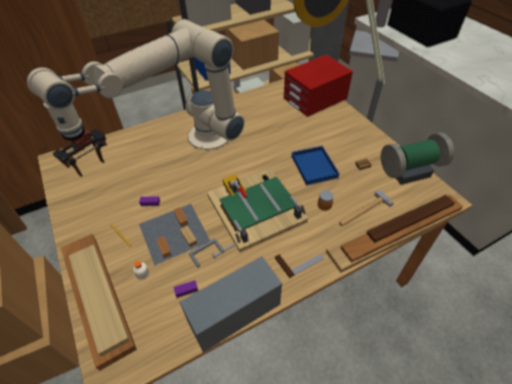

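Run:
```python
from h import *
im=cv2.imread("pics/top0.png"); c=viewer.get_calibration("top"); W=np.array(c["world_from_camera"])
def plane(u,v,z):
    o=W[:3,3]; d=px2w(c,W,u,v,1)-o; return o+d*(z-o[2])/d[2]
hsv=cv2.cvtColor(im,cv2.COLOR_BGR2HSV)
def rects(lo,hi,z,amin):
    m=cv2.inRange(hsv,lo,hi)
    for k in cv2.findContours(m,0,1)[0]:
        if cv2.contourArea(k)<amin: continue
        p=np.array([plane(*q,z)[:2] for q in k[:,0]],np.float32); print(cv2.minAreaRect(p))
print("plate");rects((50,60,30),(85,255,255),78,1000)
print("tray");rects((100,100,40),(120,255,255),20,1000)
print("blanks")
sub=im.copy();
m=cv2.inRange(hsv,(5,60,60),(25,255,255)); m[:, :338]=0; m[:176]=0; m[243:]=0; m[:,414:]=0
for k in cv2.findContours(m,0,1)[0]:
    if cv2.contourArea(k)>60:
        p=np.array([plane(*q,30)[:2] for q in k[:,0]],np.float32); print(cv2.minAreaRect(p), k.mean(0))
print(np.array(viewer.get_calibration("wrist")["mount"]).round(2), viewer.get_calibration("wrist")["fx"])
print(delta([490,-40,300]))
```

```text
plate
((569.5770263671875, 24.299522399902344), (177.71873474121094, 176.92970275878906), 88.41574096679688)
((568.376220703125, -115.80148315429688), (76.74053192138672, 176.18931579589844), 88.4114761352539)
((710.3651733398438, 737.3256225585938), (187.39324951171875, 111.47676086425781), 78.48916625976562)
tray
((458.386962890625, 338.5606689453125), (152.52484130859375, 192.59608459472656), 77.6230697631836)
blanks
((439.1942443847656, -313.8647155761719), (78.45056915283203, 39.07427215576172), 0.3394677937030792) [[361.34285714 224.38571429]]
((545.8782958984375, -320.49249267578125), (81.07330322265625, 38.36672592163086), 4.812465190887451) [[361.65671642 190.68656716]]
((546.1673583984375, -422.5552673339844), (37.61660385131836, 80.69326782226562), 86.46849822998047) [[394.         189.86111111]]
((490.2393798828125, -473.3955993652344), (9.382723808288574, 195.2864990234375), 86.0890884399414) [[412.34645669 206.26771654]]
[[  -0.      0.96    0.29   79.89]
 [   1.      0.      0.     -0.25]
 [   0.      0.29   -0.96 -161.5 ]
 [   0.      0.      0.      1.  ]] 311.65666210654103
[ 44.26 -38.61  -7.73]
```

```bash
python3 -m handwheel '{"linear":[[3.6,-3.14,-0.8],[7.2,-6.3,-1.6],[10.8,-9.4,-2.3],[14.4,-12.6,-3.1],[18,-15.7,-3.9]],"angular":[[0,0,0],[0,0,0],[0,0,0],[0,0,0],[0,0,0]],"claw":[0,0,0,0,0]}' 20
python3 -m handwheel '{"linear":[[3.6,-3.14,-0.8],[7.2,-6.3,-1.6],[10.8,-9.4,-2.3],[14.4,-12.6,-3.1],[18,-15.7,-3.9]],"angular":[[0,0,0],[0,0,0],[0,0,0],[0,0,0],[0,0,0]],"claw":[0,0,0,0,0]}'
python3 -m handwheel '{"linear":[[3,-3,0],[6,-6,0],[8.2,-7.2,0],[8.2,-7.2,0],[8.2,-7.2,0]],"angular":[[0,0,7.5],[0,0,15],[0,0,22.7],[0,0,22.7],[0,0,22.7]],"claw":[0,0,0,0,0]}'
python3 - <<'E'
from h import *
im,d,c,W=snap("wrist"); cv2.imwrite("pics/w1.png",im); print(c)
find("wrist",c,W,["handle_grip","ball","platen_tab","handle_pivot","platen_hinge"])
s=manip.state(); print(s["position"],s["eef_rot"])
E
```

```text
clock: 1.25
position: [328.0, -346.6, 262.1]
eef_rot: [0.0, 0.983, 0.183, 0.0]
force: [1.1, -0.1, 0.5]
gripper_width: 87.6
grasp_force: 0.0
clock: 1.75
position: [439.3, -135.1, 301.3]
eef_rot: [0.0, 0.983, 0.183, 0.0]
force: [0.4, -0.6, -0.7]
gripper_width: 87.7
grasp_force: 0.0
clock: 2.25
position: [489.3, -40.2, 300.4]
eef_rot: [0.0, 1.0, -0.012, -0.0]
force: [0.6, 0.6, 0.1]
gripper_width: 87.7
grasp_force: 0.0
{'fx': 311.65666210654103, 'fy': 311.65666210654103, 'cx': 256.47820621022964, 'cy': 191.39081559977572, 'mount': array([[-8.90375258e-04,  9.55743084e-01,  2.94201230e-01,
         7.98653774e+01],
       [ 9.99999604e-01,  8.54918860e-04,  2.49122403e-04,
         1.20666868e-01],
       [-1.34211665e-05,  2.94201335e-01, -9.55743467e-01,
        -1.61496173e+02],
       [ 0.00000000e+00,  0.00000000e+00,  0.00000000e+00,
         1.00000000e+00]])}
handle_grip 0.68 [525. -72. 123.] px [285. 137.]
handle_grip 0.59 [ 546. -322.   -2.] px [451. 107.]
ball 0.74 [416. -66.  55.] px [276. 210.]
ball 0.68 [556. -21.  -3.] px [242. 105.]
platen_tab 0.63 [459.  73.  73.] px [170. 187.]
handle_pivot 0.6 [442. -71.  90.] px [282. 201.]
platen_hinge 0.85 [672. -21.  71.] px [235.  -2.]
[489.09287763 -41.23582466 300.91365207] [ 1.00292414e-04  9.99899449e-01 -1.41784584e-02  2.29863269e-04]
```

View pics/w1.png

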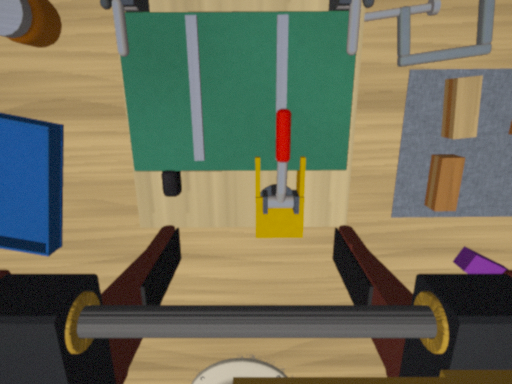

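```bash
cat >> h.py <<'E'
def at(d,c,W,u,v,k=1): return px2w(c,W,u,v,np.median(d[v-k:v+k+1,u-k:u+k+1])).round(1)
E
python3 - <<'E'
from h import *
im,d,c,W=snap("wrist")
for n,u,v in(("grip",284,136),("gripnear",283,158),("gripfar",284,112),("tab",171,178),("tabfront",171,190),("couplertop",280,225),("plateFL",138,168),("plateFR",345,168),("plateBL",126,16),("plateBR",357,16)): print(n,at(d,c,W,u,v))
hsv=cv2.cvtColor(im,cv2.COLOR_BGR2HSV)
for nm,m in(("red",cv2.inRange(hsv,(0,180,120),(6,255,255))|cv2.inRange(hsv,(174,180,120),(180,255,255))),("black",cv2.inRange(hsv,(0,0,0),(180,255,50)))):
    if nm=="black": m[:160]=0;m[205:]=0;m[:,:150]=0;m[:,195:]=0
    k=max(cv2.findContours(m,0,1)[0],key=cv2.contourArea); print(nm,cv2.boundingRect(k))
E
```

```text
grip [526.5 -72.  124.9]
gripnear [502.5 -70.9 124.2]
gripfar [551.5 -72.1 124.2]
tab [472.7  67.   81.6]
tabfront [457.1  68.6  82.2]
couplertop [407.2 -69.5  88. ]
plateFL [485.8 108.7  77. ]
plateFR [ 478.  -153.1   76.7]
plateBL [656.9  97.6  77.3]
plateBR [ 647.8 -154.5   85.4]
red (275, 110, 14, 51)
black (162, 172, 18, 24)
```

```bash
python3 -m handwheel '{"linear":[[3.9,3,4],[3.9,3,8.5],[3.9,3,13],[3.9,3,17],[3.9,3,20]],"angular":[[0,0,0],[0,0,0],[0,0,0],[0,0,0],[0,0,0]],"claw":[0,0,0,0,0]}' 20
python3 -m handwheel '{"linear":[[0,0,0],[0,0,0],[0,0,0],[0,0,0],[0,0,0]],"angular":[[0,0,0],[0,0,0],[0,0,0],[0,0,0],[0,0,0]],"claw":[255,255,255,255,255]}' 20
python3 - <<'E'
from h import *
s=manip.state(); print(s["position"],s["gripper_width"],s["grasp_force"])
E
```

```text
clock: 3.1
position: [526.2, -71.7, 97.1]
eef_rot: [-0.0, 1.0, -0.014, -0.002]
force: [-0.2, 0.5, 0.2]
gripper_width: 87.6
grasp_force: 0.0
clock: 3.6
position: [528.5, -71.5, 102.6]
eef_rot: [0.0, 1.0, -0.014, 0.002]
force: [0.4, -0.3, -0.4]
gripper_width: 51.0
grasp_force: 0.0
[528.49247147 -71.50681347 102.59819235] 50.979942799154955 0.0
```

```bash
python3 -m handwheel '{"linear":[[0,0,0],[0,0,0],[0,0,0],[0,0,0],[0,0,0]],"angular":[[0,0,0],[0,0,0],[0,0,0],[0,0,0],[0,0,0]],"claw":[255,255,255,255,255]}' 20
python3 -m handwheel '{"linear":[[0,0,0],[-0.4,0,-1.1],[-1,0,-2.2],[-1.7,0,-3.2],[-2.5,0,-4.15]],"angular":[[0,0,0],[0,0,0],[0,0,0],[0,0,0],[0,0,0]],"claw":[255,255,255,255,255]}'
python3 -m handwheel '{"linear":[[-1,0,-0.8],[-2,0,-1.45],[-3.1,0,-1.95],[-4.25,0,-2.35],[-5.5,0,-2.5]],"angular":[[0,0,0],[0,0,0],[0,0,0],[0,0,0],[0,0,0]],"claw":[255,255,255,255,255]}'
python3 -m handwheel '{"linear":[[-0.6,0,-0.1],[-1.2,0,-0.1],[-1.9,0,0],[-2.5,0,0.1],[-3.0,0,0.2]],"angular":[[0,0,0],[0,0,0],[0,0,0],[0,0,0],[0,0,0]],"claw":[255,255,255,255,255]}'
```

```text
clock: 4.1
position: [527.6, -70.2, 100.5]
eef_rot: [-0.001, 1.0, -0.013, -0.0]
force: [-0.2, 4.1, -0.0]
gripper_width: 15.9
grasp_force: 20.0
clock: 4.6
position: [503.2, -69.8, 142.3]
eef_rot: [-0.001, 1.0, -0.013, 0.001]
force: [3.1, 4.4, -2.6]
gripper_width: 16.0
grasp_force: 20.0
clock: 5.1
position: [448.4, -68.7, 167.5]
eef_rot: [-0.0, 1.0, -0.013, 0.002]
force: [3.7, 3.5, -1.9]
gripper_width: 15.7
grasp_force: 20.0
clock: 5.6
position: [418.5, -68.1, 165.1]
eef_rot: [-0.0, 1.0, -0.013, 0.001]
force: [5.5, 1.8, -2.5]
gripper_width: 16.1
grasp_force: 20.0
```

```bash
python3 -m handwheel '{"linear":[[0,0,0],[0,0,0],[0,0,0],[0,0,0],[0,0,-1]],"angular":[[0,0,0],[0,0,0],[0,0,0],[0,0,0],[0,0,0]],"claw":[0,0,0,0,0]}'
python3 -m handwheel '{"linear":[[0,0,-3],[0,0,-6.5],[0,0,-8],[0,-4,-8],[0,-8,-8]],"angular":[[0,0,0],[0,0,0],[0,0,0],[0,0,0],[0,0,0]],"claw":[0,0,0,0,0]}'
python3 - <<'E'
from h import *
im,d,c,W=snap("wrist"); cv2.imwrite("pics/w2.png",im)
find("wrist",c,W,["platen_tab","handle_grip"])
print(delta([460,69,53]))
E
```

```text
clock: 6.1
position: [417.0, -68.3, 174.1]
eef_rot: [-0.0, 1.0, -0.014, -0.001]
force: [-0.3, -0.0, -0.1]
gripper_width: 52.3
grasp_force: 0.0
clock: 6.6
position: [420.2, 11.7, 256.8]
eef_rot: [0.0, 1.0, -0.015, 0.001]
force: [-0.1, 0.6, -0.0]
gripper_width: 87.6
grasp_force: 0.0
platen_tab 0.82 [458.  72.  69.] px [201. 138.]
handle_grip 0.68 [425. -70. 189.] px [363. 194.]
[ 3.86 -5.68 20.31]
```

View pics/w2.png

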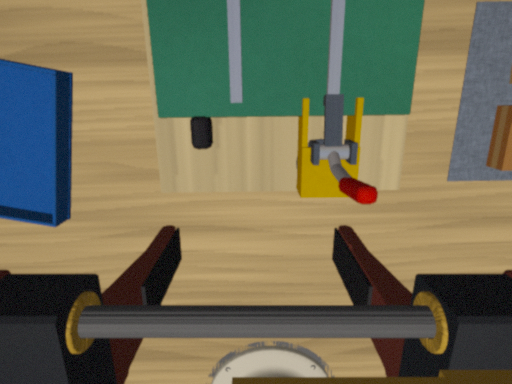

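```bash
python3 -m handwheel '{"linear":[[2,-3,4],[3.9,-5.7,8.5],[3.9,-5.7,13],[3.9,-5.7,17],[3.9,-5.7,20.3]],"angular":[[0,0,0],[0,0,0],[0,0,0],[0,0,0],[0,0,0]],"claw":[120,120,120,120,120]}' 25
python3 -m handwheel '{"linear":[[0,0,0],[0,0,0],[0,0,0],[0,0,0],[0,0,0]],"angular":[[0,0,0],[0,0,0],[0,0,0],[0,0,0],[0,0,0]],"claw":[255,255,255,255,255]}' 25
python3 -m handwheel '{"linear":[[0,0,0],[0,0,0],[0,0,-0.8],[0.2,0,-2.1],[0.4,0,-4.2]],"angular":[[0,0,0],[0,0,0],[0,0,0],[0,0,0],[0,0,0]],"claw":[255,255,255,255,255]}'
```

```text
clock: 7.25
position: [459.5, 66.5, 49.2]
eef_rot: [0.0, 1.0, -0.014, -0.002]
force: [0.2, 0.3, 0.5]
gripper_width: 51.4
grasp_force: 0.0
clock: 7.75
position: [461.9, 71.2, 55.2]
eef_rot: [-0.004, 1.0, -0.013, 0.002]
force: [0.4, 15.1, -2.4]
gripper_width: 21.8
grasp_force: 25.0
clock: 8.25
position: [465.5, 71.1, 96.0]
eef_rot: [-0.004, 1.0, -0.012, 0.002]
force: [7.2, 16.1, -6.0]
gripper_width: 21.8
grasp_force: 25.0
```

```bash
python3 -m handwheel '{"linear":[[0.53,-0.1,-2.06],[1.25,-0.2,-4.04],[2.18,-0.2,-5.95],[3.28,-0.2,-7.76],[4.57,-0.2,-9.45]],"angular":[[0,0,0],[0,0,0],[0,0,0],[0,0,0],[0,0,0]],"claw":[255,255,255,255,255]}'
python3 -m handwheel '{"linear":[[1.43,0,-1.55],[3.03,0,-2.94],[4.76,0,-4.18],[6.59,0,-5.23],[8.5,0,-6.1]],"angular":[[0,0,0],[0,0,0],[0,0,0],[0,0,0],[0,0,0]],"claw":[255,255,255,255,255]}'
python3 -m handwheel '{"linear":[[1,0,-0.35],[2,0,-0.67],[3,0,-0.92],[3,0,-0.92],[3,0,-0.92]],"angular":[[0,0,0],[0,0,0],[0,0,0],[0,0,0],[0,0,0]],"claw":[255,255,255,255,255]}'
```

```text
clock: 8.75
position: [511.1, 70.3, 191.5]
eef_rot: [-0.002, 1.0, -0.012, 0.002]
force: [4.2, 8.7, -7.7]
gripper_width: 21.5
grasp_force: 25.0
clock: 9.25
position: [595.8, 68.7, 252.1]
eef_rot: [-0.003, 1.0, -0.012, 0.001]
force: [0.7, 11.4, -7.0]
gripper_width: 21.8
grasp_force: 25.0
clock: 9.75
position: [626.0, 68.1, 261.2]
eef_rot: [-0.003, 1.0, -0.012, 0.002]
force: [2.9, 11.1, -3.4]
gripper_width: 22.1
grasp_force: 25.0
```

```bash
python3 -m handwheel '{"linear":[[0,0,0],[0,0,0],[0,0,-1],[0,0,-4],[0,0,-7]],"angular":[[0,0,0],[0,0,0],[0,0,0],[0,0,0],[0,0,0]],"claw":[100,100,100,100,100]}'
python3 -m handwheel '{"linear":[[-4,2,0],[-8,4,0],[-12,6,0],[-15.5,8,0],[-18,9,0]],"angular":[[0,0,0],[0,0,0],[0,0,0],[0,0,0],[0,0,0]],"claw":[0,0,0,0,0]}'
python3 - <<'E'
from h import *
im,d,c,W=snap("wrist"); cv2.imwrite("pics/w3.png",im); np.save("pics/w3.npy",d); np.save("pics/w3W.npy",W)
find("wrist",c,W,["panel","bed","blank1","platen_tab","ball"])
E
```

```text
clock: 10.25
position: [624.6, 64.4, 330.8]
eef_rot: [0.0, 1.0, -0.014, 0.0]
force: [0.3, -0.1, -0.4]
gripper_width: 53.0
grasp_force: 0.0
clock: 10.75
position: [440.6, -21.4, 331.4]
eef_rot: [0.001, 1.0, -0.015, 0.002]
force: [-0.4, -0.4, 0.3]
gripper_width: 87.0
grasp_force: 0.0
panel 0.83 [547.  13.  25.] px [230.  77.]
bed 0.75 [553. -22.  33.] px [254.  72.]
bed 0.46 [ 489. -367.    2.] px [481. 111.]
blank1 0.93 [ 295. -403.    2.] px [482. 227.]
blank1 0.71 [ 547. -322.   -2.] px [456.  71.]
blank1 0.65 [ 443. -312.   -1.] px [440. 142.]
platen_tab 0.47 [ 548. -322.    0.] px [457.  70.]
platen_tab 0.44 [458. 339.  -2.] px [ 29. 144.]
ball 0.55 [417. -68.  58.] px [290. 171.]
```

View pics/w3.png

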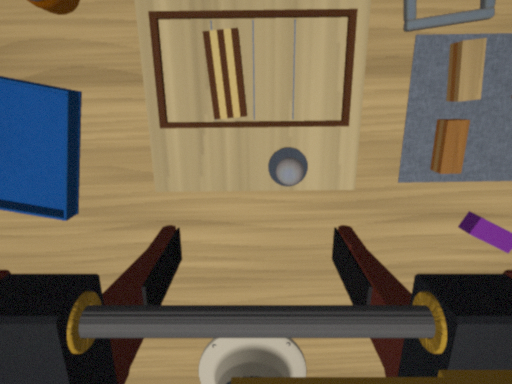

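Run:
```python
from h import *
c=viewer.get_calibration("wrist"); W=np.load("pics/w3W.npy"); d=np.load("pics/w3.npy")
def pl(u,v,z):
    o=W[:3,3]; r=px2w(c,W,u,v,1)-o; return (o+r*(z-o[2])/r[2])[:2].round(1)
print([pl(*p,56) for p in((204,31),(238,27),(245,117),(213,119))])
p=np.array([pl(*p,56) for p in((204,31),(238,27),(245,117),(213,119))],np.float32); print(cv2.minAreaRect(p))
print("bed inner",[pl(*p,34) for p in((160,19),(347,17),(343,122),(167,123))], at(d,c,W,225,70))
print(manip.state()["position"])
im,d,c,Wt=snap("top"); find("top",c,Wt,["tray","platen_tab"])
```

```text
[array([601.5,  40. ]), array([604.7,  -3.3]), array([493.7,  -7.6]), array([492.4,  36.3])]
((548.3500366210938, 16.492252349853516), (111.08326721191406, 43.917423248291016), 2.2184572219848633)
bed inner [array([621.6, 100. ]), array([ 616.6, -146.3]), array([ 481.1, -147.8]), array([487.4, 106. ])] [554.6  16.2  55.5]
[443.26983257 -19.92789623 329.29748605]
tray 0.59 [453. 339.   3.] px [157. 226.]
platen_tab 0.88 [686.  67. 279.] px [232. 130.]
```

```bash
python3 -m handwheel '{"linear":[[4,-1.5,2],[8,-3,4],[10.4,-3.95,8.5],[10.4,-3.95,13.3],[10.4,-3.95,18]],"angular":[[0,0,-3.7],[0,0,-3.7],[0,0,-3.7],[0,0,-3.7],[0,0,-3.7]],"claw":[60,60,60,60,60]}' 30
python3 -m handwheel '{"linear":[[0,0,4],[0,0,7.5],[0,0,10.3],[0,0,11.3],[0,0,11.3]],"angular":[[0,0,0],[0,0,0],[0,0,0],[0,0,0],[0,0,0]],"claw":[60,60,60,60,60]}'
python3 -m handwheel '{"linear":[[0,0,0],[0,0,0],[0,0,0],[0,0,0],[0,0,0]],"angular":[[0,0,0],[0,0,0],[0,0,0],[0,0,0],[0,0,0]],"claw":[255,255,255,255,255]}'
python3 -m handwheel '{"linear":[[0,0,0],[0,0,-1],[0,0,-3],[0,0,-6],[0,0,-9]],"angular":[[0,0,0],[0,0,0],[0,0,0],[0,0,0],[0,0,0]],"claw":[255,255,255,255,255]}'
```

```text
clock: 11.7
position: [548.2, 17.5, 145.5]
eef_rot: [-0.0, 1.0, 0.019, -0.001]
force: [0.8, 0.4, -0.6]
gripper_width: 67.4
grasp_force: 0.0
clock: 12.2
position: [546.8, 16.9, 33.9]
eef_rot: [-0.0, 1.0, 0.019, -0.002]
force: [0.8, 0.6, 0.1]
gripper_width: 67.1
grasp_force: 0.0
clock: 12.7
position: [548.8, 16.6, 37.7]
eef_rot: [0.0, 1.0, 0.019, 0.002]
force: [0.6, 1.4, 6.4]
gripper_width: 45.3
grasp_force: 29.8
clock: 13.2
position: [547.0, 16.6, 126.4]
eef_rot: [-0.0, 1.0, 0.019, -0.001]
force: [0.4, -1.0, -1.9]
gripper_width: 45.0
grasp_force: 29.8
```

```bash
python3 -m handwheel '{"linear":[[-1,-4,0],[-2,-8.5,0],[-3,-13,0],[-4,-17.5,0],[-5,-22,0]],"angular":[[0,0,0],[0,0,0],[0,0,0],[0,0,0],[0,0,0]],"claw":[255,255,255,255,255]}'
python3 -m handwheel '{"linear":[[-1,-4,0],[-2,-8,0],[-2.8,-10.4,0],[-2.8,-10.4,0],[-2.8,-10.4,0]],"angular":[[0,0,5],[0,0,10],[0,0,14.6],[0,0,14.6],[0,0,14.6]],"claw":[255,255,255,255,255]}'
python3 - <<'E'
from h import *
im,d,c,W=snap("wrist"); cv2.imwrite("pics/w4.png",im)
find("wrist",c,W,["panel","tray"]); print(manip.state()["position"],manip.state()["gripper_width"])
E
```

```text
clock: 13.7
position: [488.6, 236.1, 126.1]
eef_rot: [0.0, 1.0, 0.018, -0.0]
force: [0.4, 0.7, -1.1]
gripper_width: 44.8
grasp_force: 29.8
clock: 14.2
position: [457.4, 337.5, 125.7]
eef_rot: [0.001, 0.994, -0.107, -0.0]
force: [0.3, -0.2, -0.7]
gripper_width: 44.8
grasp_force: 29.8
panel 0.74 [456. 332. 114.] px [266. 234.]
[458.18502707 336.37870727 125.88995063] 44.7660813715172
```

View pics/w4.png

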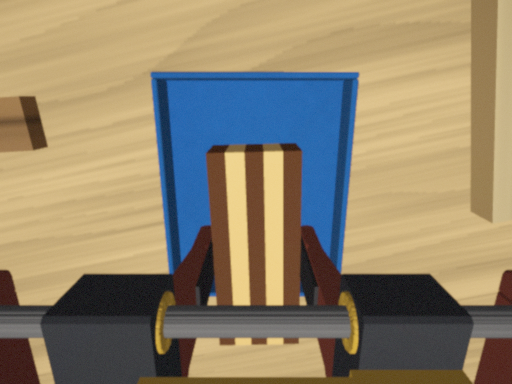

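```bash
python3 -m handwheel '{"linear":[[0,0,3],[0,0,6],[0,0,9],[0,0,10.5],[0,0,11.3]],"angular":[[0,0,0],[0,0,0],[0,0,0],[0,0,0],[0,0,0]],"claw":[255,255,255,255,255]}'
python3 -m handwheel '{"linear":[[0,0,0],[0,0,0],[0,0,0],[0,0,0],[0,0,0]],"angular":[[0,0,0],[0,0,0],[0,0,0],[0,0,0],[0,0,0]],"claw":[100,100,100,100,100]}'
python3 -m handwheel '{"linear":[[0,0,-3],[0,0,-8],[0,0,-13],[0,0,-18],[0,0,-21]],"angular":[[0,0,0],[0,0,0],[0,0,0],[0,0,0],[0,0,0]],"claw":[100,100,100,100,100]}'
python3 - <<'E'
from h import *
im,d,c,W=snap("wrist"); cv2.imwrite("pics/w5.png",im)
find("wrist",c,W,["panel","tray"]); 
im,d,c,W=snap("top"); find("top",c,W,["panel","blank1","blank1","platen_tab"])
hsv=cv2.cvtColor(im,cv2.COLOR_BGR2HSV);m=cv2.inRange(hsv,(5,60,60),(25,255,255)); m[:, :338]=0; m[:176]=0; m[243:]=0; m[:,411:]=0
o=W[:3,3]
for k in cv2.findContours(m,0,1)[0]:
    if cv2.contourArea(k)>60:
        p=[]
        for q in k[:,0]:
            r=px2w(c,W,*q,1)-o; p.append((o+r*(30-o[2])/r[2])[:2])
        print(cv2.minAreaRect(np.float32(p)))
print(delta([470,-330,230]),tool()[:2,0])
E
```

```text
clock: 14.85
position: [457.1, 335.9, 12.3]
eef_rot: [0.001, 0.994, -0.109, -0.001]
force: [-14.9, -10.7, 35.2]
gripper_width: 44.7
grasp_force: 30.1
clock: 15.35
position: [458.0, 337.7, 13.3]
eef_rot: [-0.0, 0.994, -0.109, 0.0]
force: [0.3, -1.2, 0.4]
gripper_width: 53.1
grasp_force: 0.0
clock: 15.85
position: [458.3, 338.0, 228.2]
eef_rot: [-0.002, 0.994, -0.108, 0.002]
force: [1.1, 0.5, -0.7]
gripper_width: 53.5
grasp_force: 0.0
panel 0.83 [456. 330.   3.] px [264. 163.]
panel 0.67 [458. 337.   5.] px [157. 224.]
blank1 0.75 [ 440. -314.    2.] px [359. 224.]
blank1 0.7 [ 544. -425.    1.] px [392. 191.]
blank1 0.66 [ 752. -416.    0.] px [385. 129.]
blank1 0.56 [ 544. -326.   -1.] px [361. 192.]
blank1 0.56 [ 293. -402.    2.] px [390. 270.]
blank1 0.75 [ 440. -314.    2.] px [359. 224.]
blank1 0.7 [ 544. -425.    1.] px [392. 191.]
blank1 0.66 [ 752. -416.    0.] px [385. 129.]
blank1 0.56 [ 544. -326.   -1.] px [361. 192.]
blank1 0.56 [ 293. -402.    2.] px [390. 270.]
platen_tab 0.73 [687.  70. 280.] px [231. 129.]
((439.11376953125, -313.8681945800781), (39.06057357788086, 78.41637420654297), 89.9443130493164)
((545.8770751953125, -320.4211730957031), (81.05030822753906, 38.568687438964844), 4.643975734710693)
((546.1673583984375, -422.5552673339844), (37.61660385131836, 80.69326782226562), 86.46849822998047)
[15.66 64.86 -0.83] [ 0.97640916 -0.2159108 ]
```

```bash
python3 -m handwheel '{"linear":[[0.7,4.6,-0.5],[1.4,9.3,-1],[2.1,13.9,-1.4],[2.8,18.6,-1.9],[3.5,23.2,-2.3]],"angular":[[0,0,0],[0,0,0],[0,0,0],[0,0,0],[0,0,0]],"claw":[100,100,100,100,100]}'
python3 -m handwheel '{"linear":[[0.7,4.6,-0.5],[1.4,9.3,-1],[2.1,13.9,-1.4],[2.8,18.6,-1.9],[3.5,23.2,-2.3]],"angular":[[0,0,0],[0,0,0],[0,0,0],[0,0,0],[0,0,0]],"claw":[100,100,100,100,100]}'
python3 -m handwheel '{"linear":[[0.7,4.6,-0.5],[1.4,9.3,-1],[2.1,13.9,-1.4],[2.8,18.6,-1.9],[3.5,23.2,-2.3]],"angular":[[0,0,-2],[0,0,-5],[0,0,-8],[0,0,-10],[0,0,-12.4]],"claw":[100,100,100,100,100]}'
cat > look.py <<'E'
from h import *
import sys
im,d,c,W=snap("wrist"); cv2.imwrite(f"pics/{sys.argv[1]}.png",im)
find("wrist",c,W,["blank1"])
# objects: points 18..45 mm above bench inside mat region
v,u=np.mgrid[0:384,0:512]
P=np.stack([(u-c["cx"])/c["fx"]*d,-(v-c["cy"])/c["fy"]*d,-d,np.ones_like(d)],-1)@W.T
z=P[...,2]; m=((z>22)&(z<40)&(d>0)).astype(np.uint8); m[225:]=0
for k in cv2.findContours(m,0,1)[0]:
    if cv2.contourArea(k)<150: continue
    p=np.float32([P[b,a,:2] for a,b in k[:,0]]); r=cv2.minAreaRect(p)
    mm=np.zeros_like(m); cv2.drawContours(mm,[k],-1,1,-1)
    print(np.round(r[0],1),np.round(r[1],1),round(r[2],1),"zmed",np.median(z[mm>0]).round(1),"bgr",cv2.mean(im,mm)[:3],"px",k.mean(0)[0].round())
print(manip.state()["position"],"yaw",np.degrees(np.arctan2(*tool()[[1,0],0])).round(2))
E
python3 look.py w6
```

```text
clock: 16.75
position: [440.9, 101.7, 244.6]
eef_rot: [0.0, 0.994, -0.108, -0.001]
force: [0.3, 0.2, 0.5]
gripper_width: 53.6
grasp_force: 0.0
clock: 17.25
position: [425.1, -132.4, 267.8]
eef_rot: [-0.0, 0.994, -0.109, -0.001]
force: [0.7, -0.0, -0.4]
gripper_width: 53.2
grasp_force: 0.0
clock: 17.75
position: [409.2, -366.6, 290.5]
eef_rot: [-0.001, 1.0, -0.0, -0.001]
force: [1.1, 1.4, 0.6]
gripper_width: 53.4
grasp_force: 0.0
blank1 0.97 [ 547. -429.   -1.] px [303.  50.]
blank1 0.9 [ 549. -322.    1.] px [223.  48.]
blank1 0.85 [ 442. -314.   -2.] px [220. 129.]
blank1 0.73 [ 295. -404.    3.] px [280. 225.]
blank1 0.35 [ 489. -369.    2.] px [258.  95.]
[ 315.8 -389.9] [45.9 18.2] 89.9 zmed 29.3 bgr (138.65454545454546, 50.67272727272727, 117.69545454545454) px [272. 221.]
[ 439.3 -317.1] [32.3 80.1] 89.9 zmed 29.5 bgr (62.55540540540541, 110.31824324324324, 154.67567567567568) px [220. 133.]
[ 546.  -426.8] [32.3 80.3] 87.8 zmed 29.4 bgr (60.608346709470304, 108.44248261102193, 152.95398608881754) px [305.  46.]
[ 546.4 -324.3] [80.2 32.2] 4.4 zmed 29.4 bgr (104.47128927410617, 147.81310942578548, 172.73347778981582) px [223.  46.]
[ 483.5 -677.7] [233.6  65. ] 3.2 zmed 39.0 bgr (46.73334779778694, 89.49142981123889, 130.85116077240184) px [484. 106.]
[490.2 -92.6] [166.2 221.6] 88.9 zmed 29.7 bgr (110.48833663668242, 145.6520811099253, 163.35381409767749) px [55. 91.]
[ 408.42845807 -369.12475759  288.29393759] yaw -0.34
```

View pics/w6.png

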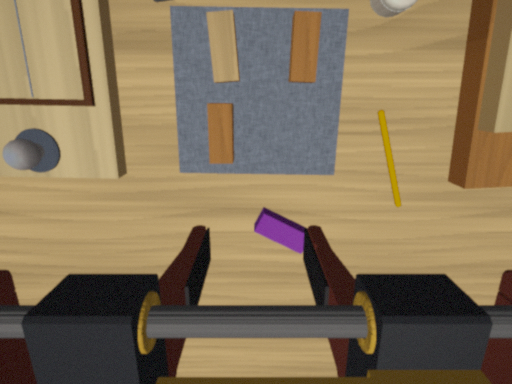

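```bash
python3 -m handwheel '{"linear":[[2,-3,3],[3,-5.05,7],[3,-5.05,12],[3,-5.05,17],[3,-5.05,21]],"angular":[[0,0,0],[0,0,0],[0,0,0],[0,0,0],[0,0,0]],"claw":[100,100,100,100,100]}' 30
python3 -m handwheel '{"linear":[[0,0,3],[0,0,6],[0,0,7.3],[0,0,7.3],[0,0,7.3]],"angular":[[0,0,0],[0,0,0],[0,0,0],[0,0,0],[0,0,0]],"claw":[100,100,100,100,255]}'
python3 -m handwheel '{"linear":[[0,0,0],[0,0,0],[0,0,0],[0,0,0],[0,0,-1]],"angular":[[0,0,0],[0,0,0],[0,0,0],[0,0,0],[0,0,0]],"claw":[255,255,255,255,255]}'
python3 -m handwheel '{"linear":[[0,0,-3],[0,0,-7],[0,0,-11],[0,0,-14],[0,0,-14]],"angular":[[0,0,0],[0,0,0],[0,0,0],[0,0,0],[0,0,0]],"claw":[255,255,255,255,255]}'
python3 - <<'E'
from h import *
T=tool(); print(T[:3,3], T[:2,0], delta([549.6,-106,150]))
E
```

```text
clock: 18.35
position: [438.9, -312.1, 77.4]
eef_rot: [-0.001, 1.0, -0.0, -0.002]
force: [-0.2, -1.3, -0.2]
gripper_width: 53.3
grasp_force: 0.0
clock: 18.85
position: [440.5, -314.3, 9.8]
eef_rot: [0.0, 1.0, -0.001, 0.0]
force: [-0.4, 0.0, -0.1]
gripper_width: 48.3
grasp_force: 0.0
clock: 19.35
position: [439.5, -313.8, 18.3]
eef_rot: [-0.001, 1.0, -0.001, -0.001]
force: [1.0, 0.8, 0.0]
gripper_width: 32.0
grasp_force: 30.0
clock: 19.85
position: [441.6, -315.5, 165.1]
eef_rot: [0.003, 1.0, -0.001, 0.004]
force: [0.2, -0.2, -1.3]
gripper_width: 32.0
grasp_force: 30.0
[ 441.62833852 -315.50373635  165.07084163] [ 0.99997333 -0.00112146] [ 10.76 -20.97   1.47]
```

```bash
python3 -m handwheel '{"linear":[[2.2,-4.2,0],[4.4,-8.4,0],[6.6,-12.6,0],[8.8,-16.8,0],[11,-20.9,0]],"angular":[[0,0,0],[0,0,0.5],[0,0,1],[0,0,1.6],[0,0,1.6]],"claw":[255,255,255,255,255]}'
python3 -m handwheel '{"linear":[[0,0,0],[0,0,3],[0,0,6],[0,0,9],[0,0,10.5]],"angular":[[0,0,0],[0,0,0],[0,0,0],[0,0,0],[0,0,0]],"claw":[255,255,255,255,255]}'
python3 -m handwheel '{"linear":[[0,0,0.7],[0,0,1.35],[0,0,1.35],[0,0,1.35],[0,0,1.35]],"angular":[[0,0,0],[0,0,0],[0,0,0],[0,0,0],[0,0,0]],"claw":[255,255,255,160,120]}'
python3 -m handwheel '{"linear":[[0,0,0],[0,0,-3],[0,0,-7],[0,0,-11],[0,0,-15]],"angular":[[0,0,0],[0,0,0],[0,0,0],[0,0,0],[0,0,0]],"claw":[120,120,120,120,120]}'
python3 -m handwheel '{"linear":[[-3,2,-2],[-6.5,4,-4],[-10,6,-6],[-10,10,-8],[-10,14,-9.5]],"angular":[[0,0,0],[0,0,0],[0,0,0],[0,0,0],[0,0,0]],"claw":[100,100,100,100,100]}'
python3 look.py w7
```

```text
clock: 20.35
position: [550.2, -103.4, 157.5]
eef_rot: [-0.0, 1.0, -0.015, -0.001]
force: [1.2, -0.5, -0.8]
gripper_width: 31.7
grasp_force: 30.0
clock: 20.85
position: [547.8, -105.4, 49.5]
eef_rot: [-0.001, 1.0, -0.015, -0.003]
force: [-0.9, -0.5, -0.5]
gripper_width: 32.2
grasp_force: 30.0
clock: 21.35
position: [551.0, -105.7, 41.5]
eef_rot: [0.0, 1.0, -0.015, 0.001]
force: [0.4, 0.4, -0.1]
gripper_width: 37.9
grasp_force: 0.0
clock: 21.85
position: [550.1, -105.3, 192.1]
eef_rot: [0.0, 1.0, -0.015, 0.0]
force: [-0.1, -0.5, 0.3]
gripper_width: 46.2
grasp_force: 0.0
clock: 22.35
position: [445.4, -243.2, 288.1]
eef_rot: [0.001, 1.0, -0.014, 0.002]
force: [0.6, -0.1, 0.5]
gripper_width: 53.2
grasp_force: 0.0
blank1 0.96 [ 545. -323.   -0.] px [312.  80.]
blank1 0.95 [ 544. -429.    2.] px [391.  78.]
blank1 0.66 [ 293. -404.    0.] px [360. 246.]
blank1 0.64 [ 556. -104.   31.] px [143.  74.]
[ 546.2 -324.1] [79.8 32.5] 4.2 zmed 29.5 bgr (107.54074074074073, 151.65356125356124, 176.8376068376068) px [317.  76.]
[ 546.  -426.7] [33.4 79.6] 87.8 zmed 29.4 bgr (60.65184381778742, 108.99891540130152, 153.7353579175705) px [398.  74.]
[ 601.5 -519. ] [49.5 20.6] 30.0 zmed 31.4 bgr (118.98871331828441, 131.70880361173815, 140.01354401805867) px [479.  23.]
[511.1 -26.7] [297.2 261.4] 88.7 zmed 29.8 bgr (111.30135912179823, 149.55424606757592, 169.87142992919263) px [101. 105.]
[ 445.73537214 -246.26411115  287.56710459] yaw -1.95
```

View pics/w7.png

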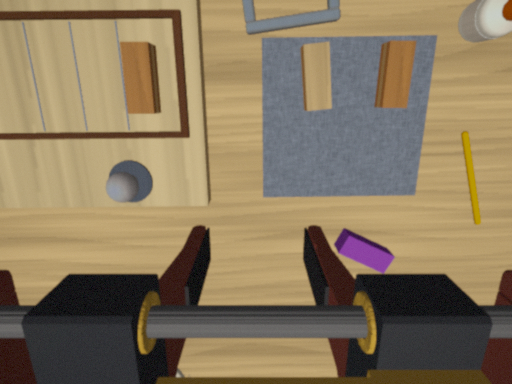

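```bash
python3 -m handwheel '{"linear":[[3,2.5,1],[6,5,4],[10.2,7.6,8],[10.2,7.6,13],[10.2,7.6,17.7]],"angular":[[0,0,-6],[0,0,-6],[0,0,-6],[0,0,-6],[0,0,-6]],"claw":[100,100,100,100,100]}' 30
python3 -m handwheel '{"linear":[[0,0,4],[0,0,8],[0,0,9.95],[0,0,9.95],[0,0,9.95]],"angular":[[0,0,0],[0,0,0],[0,0,0],[0,0,0],[0,0,0]],"claw":[100,100,100,100,255]}'
python3 -m handwheel '{"linear":[[0,0,0],[0,0,0],[0,0,0],[0,0,0],[0,0,-1]],"angular":[[0,0,0],[0,0,0],[0,0,0],[0,0,0],[0,0,0]],"claw":[255,255,255,255,255]}'
python3 -m handwheel '{"linear":[[0,0,-3],[0,0,-7],[0,0,-11],[0,0,-14],[0,0,-14]],"angular":[[0,0,0],[0,0,0],[0,0,0],[0,0,0],[0,0,0]],"claw":[255,255,255,255,255]}'
python3 -m handwheel '{"linear":[[0.4,-4,0],[0.8,-8,0],[1.2,-12,0],[1.6,-16,0],[2,-20,0]],"angular":[[0,0,0],[0,0,0],[0,0,0],[0,0,0],[0,0,0]],"claw":[255,255,255,255,255]}'
```

```text
clock: 22.95
position: [547.1, -321.2, 112.2]
eef_rot: [-0.0, 0.999, 0.038, 0.0]
force: [-0.1, -0.0, -0.2]
gripper_width: 53.4
grasp_force: 0.0
clock: 23.45
position: [546.1, -320.8, 15.6]
eef_rot: [-0.0, 0.999, 0.038, -0.0]
force: [-0.1, 0.2, -0.0]
gripper_width: 48.5
grasp_force: 0.0
clock: 23.95
position: [545.3, -321.0, 24.8]
eef_rot: [-0.0, 0.999, 0.038, -0.001]
force: [-0.2, -0.1, -1.2]
gripper_width: 31.6
grasp_force: 30.0
clock: 24.45
position: [547.5, -322.4, 172.3]
eef_rot: [0.003, 0.999, 0.038, 0.004]
force: [-0.1, -0.2, -0.3]
gripper_width: 31.3
grasp_force: 30.0
clock: 24.95
position: [549.8, -118.6, 163.7]
eef_rot: [-0.0, 0.999, 0.038, -0.001]
force: [0.3, 0.3, -0.3]
gripper_width: 31.5
grasp_force: 30.0
```

```bash
python3 -m handwheel '{"linear":[[0.3,-4,0],[0.6,-7,0],[0.9,-9.6,0],[0.9,-9.6,0],[0.9,-9.6,3]],"angular":[[0,0,2],[0,0,4],[0,0,5.9],[0,0,5.9],[0,0,5.9]],"claw":[255,255,255,255,255]}'
python3 -m handwheel '{"linear":[[0,0,3],[0,0,6],[0,0,7.5],[0,0,7.5],[0,0,7.5]],"angular":[[0,0,0],[0,0,0],[0,0,0],[0,0,0],[0,0,0]],"claw":[255,255,255,255,255]}'
python3 -m handwheel '{"linear":[[0,0,0.5],[0,0,1.35],[0,0,1.35],[0,0,1.35],[0,0,1.35]],"angular":[[0,0,0],[0,0,0],[0,0,0],[0,0,0],[0,0,0]],"claw":[255,255,255,160,120]}'
python3 -m handwheel '{"linear":[[0,0,0],[0,0,-3],[0,0,-7],[0,0,-11],[0,0,-15]],"angular":[[0,0,0],[0,0,0],[0,0,0],[0,0,0],[0,0,0]],"claw":[120,120,120,120,120]}'
python3 -m handwheel '{"linear":[[-2,4,-2],[-4,8,-4],[-6.5,12,-6],[-8,16,-8],[-10,20,-9]],"angular":[[0,0,0],[0,0,0],[0,0,0],[0,0,0],[0,0,0]],"claw":[100,100,100,100,100]}'
python3 look.py w8
```

```text
clock: 25.45
position: [554.2, -23.9, 138.6]
eef_rot: [0.001, 1.0, -0.013, 0.003]
force: [-0.0, -0.4, -0.6]
gripper_width: 31.8
grasp_force: 30.0
clock: 25.95
position: [552.6, -24.4, 60.9]
eef_rot: [0.0, 1.0, -0.014, 0.0]
force: [0.2, -0.5, -1.1]
gripper_width: 31.2
grasp_force: 30.0
clock: 26.45
position: [552.4, -23.9, 46.7]
eef_rot: [0.0, 1.0, -0.014, -0.0]
force: [0.6, -0.3, 0.1]
gripper_width: 38.2
grasp_force: 0.0
clock: 26.95
position: [552.1, -23.9, 198.1]
eef_rot: [-0.0, 1.0, -0.014, -0.0]
force: [0.9, 0.6, 0.2]
gripper_width: 46.5
grasp_force: 0.0
clock: 27.45
position: [446.3, -222.6, 288.9]
eef_rot: [0.001, 1.0, -0.013, 0.001]
force: [1.2, -0.0, 0.3]
gripper_width: 53.6
grasp_force: 0.0
blank1 0.88 [ 290. -405.   -0.] px [373. 247.]
blank1 0.82 [555.  22.  28.] px [62. 78.]
blank1 0.7 [ 552. -105.   31.] px [161.  77.]
blank1 0.59 [ 544. -426.   -1.] px [403.  78.]
[ 546.  -426.5] [33.5 79.3] 87.5 zmed 29.4 bgr (59.71974179666487, 107.84938138784291, 152.3076923076923) px [414.  74.]
[ 602.4 -517.8] [48.7 19.1] 24.4 zmed 31.8 bgr (117.50641025641026, 129.9465811965812, 138.24358974358975) px [495.  23.]
[511.1 -19.5] [311.2 262. ] 88.8 zmed 29.9 bgr (108.97841519782382, 147.34480394541876, 168.0739987172966) px [110. 103.]
[ 445.09555905 -225.27116745  288.8086626 ] yaw -1.94
```

View pics/w8.png

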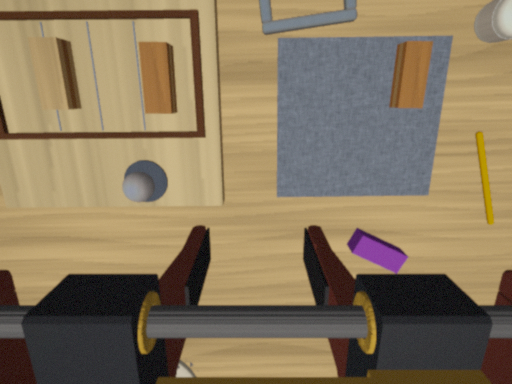

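```bash
python3 -m handwheel '{"linear":[[2.2,4,1],[4.4,8,2],[6.6,12,3.5],[8.8,16,5],[10.65,19.95,6.5]],"angular":[[0,0,0.7],[0,0,0.7],[0,0,0.7],[0,0,0.7],[0,0,0.7]],"claw":[100,100,100,100,100]}' 30
python3 -m handwheel '{"linear":[[0,0,4],[0,0,8.5],[0,0,13],[0,0,17],[0,0,19]],"angular":[[0,0,0],[0,0,0],[0,0,0],[0,0,0],[0,0,0]],"claw":[100,100,100,100,100]}'
python3 -m handwheel '{"linear":[[0,0,1],[0,0,2.2],[0,0,2.2],[0,0,2.2],[0,0,2.2]],"angular":[[0,0,0],[0,0,0],[0,0,0],[0,0,0],[0,0,0]],"claw":[100,100,100,255,255]}'
```

```text
clock: 28.05
position: [549.4, -423.9, 220.0]
eef_rot: [-0.001, 1.0, -0.019, -0.0]
force: [0.4, 0.9, 0.9]
gripper_width: 53.4
grasp_force: 0.0
clock: 28.55
position: [546.6, -420.6, 25.2]
eef_rot: [-0.003, 1.0, -0.019, -0.003]
force: [-1.0, 0.9, -0.7]
gripper_width: 53.5
grasp_force: 0.0
clock: 29.05
position: [548.8, -424.1, 11.7]
eef_rot: [0.001, 1.0, -0.02, 0.001]
force: [-0.3, -1.0, -0.2]
gripper_width: 40.9
grasp_force: 0.0
```

```bash
python3 -m handwheel '{"linear":[[0,0,0],[0,0,0],[0,0,-2],[0,0,-5],[0,0,-8.5]],"angular":[[0,0,0],[0,0,0],[0,0,0],[0,0,0],[0,0,0]],"claw":[255,255,255,255,255]}'
python3 -m handwheel '{"linear":[[0,-1,-4],[-1,-4,-7],[-2,-8,-9],[-3,-12,-11],[-4,-16,-13]],"angular":[[0,0,0],[0,0,0],[0,0,0],[0,0,0],[0,0,0]],"claw":[255,255,255,255,255]}'
python3 -m handwheel '{"linear":[[-1,-3,0],[-2,-6,0],[-3,-9,0],[-4,-12,0],[-5,-13,0]],"angular":[[0,0,0],[0,0,0],[0,0,0],[0,0,0],[0,0,0]],"claw":[255,255,255,255,255]}'
python3 - <<'E'
from h import *
im,d,c,W=snap("wrist"); cv2.imwrite("pics/w9.png",im)
find("wrist",c,W,["blank1"])
v,u=np.mgrid[0:384,0:512]
P=np.stack([(u-c["cx"])/c["fx"]*d,-(v-c["cy"])/c["fy"]*d,-d,np.ones_like(d)],-1)@W.T
z=P[...,2]; m=((z>50)&(z<68)&(d>0)).astype(np.uint8); m[225:]=0
for k in cv2.findContours(m,0,1)[0]:
    if cv2.contourArea(k)<150: continue
    r=cv2.minAreaRect(np.float32([P[b,a,:2] for a,b in k[:,0]])); print(np.round(r[0],1),np.round(r[1],1),round(r[2],1))
m=((z>36)&(z<44)).astype(np.uint8); i=np.argwhere(m[:225]); print("edging x",np.percentile(P[m>0][:,0],[2,98]))
print(manip.state()["position"],manip.state()["gripper_width"])
E
```

```text
clock: 29.55
position: [547.1, -422.7, 93.8]
eef_rot: [-0.001, 1.0, -0.02, -0.001]
force: [-0.0, -0.3, -0.4]
gripper_width: 32.0
grasp_force: 30.0
clock: 30.05
position: [513.6, -260.5, 225.6]
eef_rot: [-0.0, 1.0, -0.02, 0.0]
force: [0.6, 0.6, -0.5]
gripper_width: 31.7
grasp_force: 30.0
clock: 30.55
position: [469.0, -127.7, 225.1]
eef_rot: [-0.0, 1.0, -0.019, 0.0]
force: [0.5, 0.7, -0.9]
gripper_width: 31.9
grasp_force: 30.0
blank1 0.82 [ 467. -131.  212.] px [262. 235.]
blank1 0.73 [ 292. -405.   -1.] px [457. 277.]
blank1 0.67 [ 552. -101.   32.] px [229.  93.]
[426.8 -70.2] [38.8 20.4] 79.0
[ 549.4 -105.8] [32.2 79.9] 88.3
[557.4  18.5] [33.2 80. ] 88.9
edging x [478.48463697 628.80430687]
[ 468.9578517  -128.70371371  225.47141495] 31.849729922527374
```

View pics/w9.png

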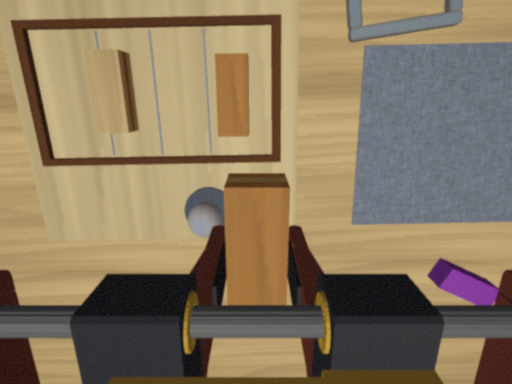

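```bash
python3 -m handwheel '{"linear":[[2.5,-3,0],[5,-6,0],[8,-8.8,0],[8,-8.8,3],[8,-8.8,6]],"angular":[[0,0,-0.6],[0,0,-0.6],[0,0,-0.6],[0,0,-0.6],[0,0,-0.6]],"claw":[255,255,255,255,255]}'
python3 -m handwheel '{"linear":[[0,0,3],[0,0,6],[0,0,9],[0,0,11],[0,0,11]],"angular":[[0,0,0],[0,0,0],[0,0,0],[0,0,0],[0,0,0]],"claw":[255,255,255,255,255]}'
python3 -m handwheel '{"linear":[[0,0,0.6],[0,0,1.4],[0,0,1.4],[0,0,1.4],[0,0,1.4]],"angular":[[0,0,0],[0,0,0],[0,0,0],[0,0,0],[0,0,0]],"claw":[255,255,255,160,130]}'
python3 -m handwheel '{"linear":[[0,0,0],[0,0,-3],[0,0,-7],[0,0,-11],[0,0,-15]],"angular":[[0,0,0],[0,0,0],[0,0,0],[0,0,0],[0,0,0]],"claw":[130,130,130,130,130]}'
python3 -m handwheel '{"linear":[[-3,0,-3],[-6,0,-7],[-9,0,-11],[-11,0,-13],[-11,0,-13]],"angular":[[0,0,0],[0,0,0],[0,0,0],[0,0,0],[0,0,0]],"claw":[100,100,100,100,100]}'
python3 - <<'E'
from h import *
im,d,c,W=snap("wrist"); cv2.imwrite("pics/w10.png",im)
v,u=np.mgrid[0:384,0:512]
P=np.stack([(u-c["cx"])/c["fx"]*d,-(v-c["cy"])/c["fy"]*d,-d,np.ones_like(d)],-1)@W.T
z=P[...,2]; m=((z>50)&(z<75)&(d>0)).astype(np.uint8); m[225:]=0
for k in cv2.findContours(m,0,1)[0]:
    if cv2.contourArea(k)<150: continue
    p=np.array([P[b,a] for a,b in k[:,0]]); r=cv2.minAreaRect(np.float32(p[:,:2])); print(np.round(r[0],1),np.round(r[1],1),round(r[2],1),np.percentile(p[:,2],[5,50,95]))
im,d,c,W=snap("top"); find("top",c,W,["platen_tab","panel","handle_grip","blank1"])
print(manip.state()["position"])
E
```

```text
clock: 31.15
position: [554.5, -45.2, 164.1]
eef_rot: [0.0, 1.0, -0.014, 0.001]
force: [-0.0, 0.3, -0.6]
gripper_width: 31.7
grasp_force: 30.0
clock: 31.65
position: [550.8, -45.8, 50.4]
eef_rot: [-0.0, 1.0, -0.015, -0.004]
force: [0.9, -0.1, -0.9]
gripper_width: 31.4
grasp_force: 30.0
clock: 32.15
position: [553.3, -45.4, 41.4]
eef_rot: [0.0, 1.0, -0.015, 0.001]
force: [-0.1, 0.6, -0.6]
gripper_width: 37.8
grasp_force: 0.0
clock: 32.65
position: [552.7, -45.3, 192.4]
eef_rot: [0.0, 1.0, -0.015, 0.0]
force: [0.7, 0.3, -0.1]
gripper_width: 43.3
grasp_force: 0.0
clock: 33.15
position: [442.3, -42.2, 326.1]
eef_rot: [0.001, 1.0, -0.015, 0.005]
force: [0.2, 0.1, 0.5]
gripper_width: 53.3
grasp_force: 0.0
[418.2 -67.6] [37.6 38.4] 66.1 [60.05564045 65.05260293 70.40279996]
[ 548.9 -106. ] [32.4 79.4] 88.0 [51.73057368 58.86645866 60.60406647]
[550.7 -45.6] [31.8 79.1] 87.8 [58.35402674 59.52124847 60.76241089]
[557.4  18.9] [32.5 78.6] 88.8 [51.48958205 59.11702646 60.87979706]
platen_tab 0.78 [682.  67. 280.] px [232. 131.]
platen_tab 0.35 [555. -21.   0.] px [267. 192.]
panel 0.76 [456. 338.   8.] px [157. 225.]
panel 0.69 [ 648. -290.   -3.] px [348. 161.]
panel 0.47 [ 487. -368.    4.] px [375. 209.]
handle_grip 0.54 [803. -78. 297.] px [286.  82.]
blank1 0.72 [ 756. -414.   -1.] px [384. 128.]
blank1 0.52 [ 553. -108.   31.] px [294. 190.]
blank1 0.52 [ 292. -402.   -2.] px [389. 271.]
blank1 0.47 [557.  18.  33.] px [255. 190.]
blank1 0.45 [548. -43.  33.] px [274. 192.]
[443.29517998 -42.13053732 318.19943572]
```

View pics/w10.png

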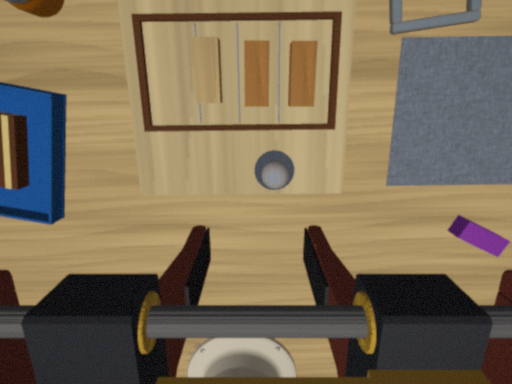

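```bash
python3 -m handwheel '{"linear":[[0,-4.5,-1],[0,-9,-3],[3,-11.6,-4],[7.5,-11.6,-4],[12,-11.6,-4]],"angular":[[0,0,0],[0,0,0],[0,0,0],[0,0,0],[0,0,0]],"claw":[100,100,100,100,100]}' 25
python3 -m handwheel '{"linear":[[3,0,0],[6,0,0],[9,0,0],[11,0,0],[12.1,0,0]],"angular":[[0,0,0],[0,0,0],[0,0,0],[0,0,0],[0,0,0]],"claw":[100,100,100,100,100]}'
python3 - <<'E'
from h import *
s=manip.state(); print(s["position"],s["eef_rot"],delta([687,68,264]))
im,d,c,W=snap("top"); find("top",c,W,["platen_tab"])
im,d,c,W=snap("scene"); find("scene",c,W,["platen_tab"]); cv2.imwrite("pics/s11.png",cv2.resize(im[150:270,180:340],None,fx=4,fy=4,interpolation=cv2.INTER_CUBIC))
E
```

```text
clock: 33.95
position: [568.0, 71.8, 359.8]
eef_rot: [0.0, 1.0, -0.013, -0.0]
force: [0.4, -0.4, -0.3]
gripper_width: 53.3
grasp_force: 0.0
clock: 34.45
position: [689.3, 66.7, 356.3]
eef_rot: [0.0, 1.0, -0.015, -0.003]
force: [0.6, 0.3, -0.4]
gripper_width: 53.5
grasp_force: 0.0
[689.326677    66.73889889 356.25760371] [ 1.84251267e-04  9.99888701e-01 -1.46570863e-02 -2.77879434e-03] [-0.19 -0.12  9.23]
platen_tab 0.65 [682.  70. 280.] px [231. 132.]
platen_tab 0.93 [691.  66. 289.] px [296. 176.]
```

View pics/s11.png

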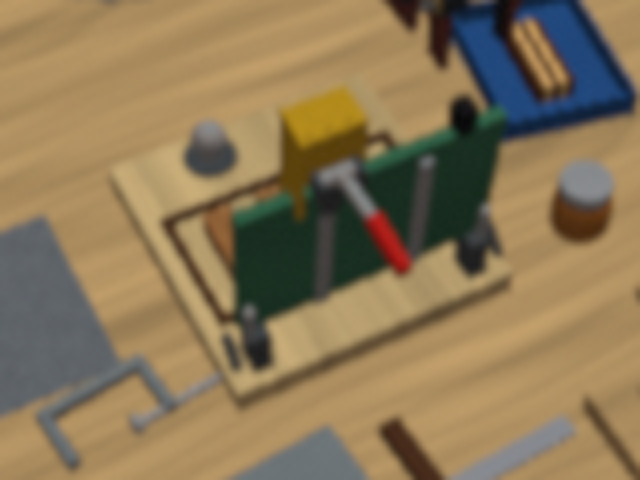

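```bash
python3 -m handwheel '{"linear":[[-0.2,-0.1,3],[-0.2,-0.1,6],[-0.2,-0.1,8],[-0.2,-0.1,9.2],[-0.2,-0.1,9.2]],"angular":[[0,0,0],[0,0,0],[0,0,0],[0,0,0],[0,0,0]],"claw":[100,100,100,100,255]}' 25
python3 -m handwheel '{"linear":[[0,0,0],[0,0,0],[0,0,0],[0,0,0],[0,0,0]],"angular":[[0,0,0],[0,0,0],[0,0,0],[0,0,0],[0,0,0]],"claw":[255,255,255,255,255]}'
python3 -m handwheel '{"linear":[[-1,0,0],[-2.12,0,-0.07],[-3.2,0,0],[-4.23,0,0.08],[-5.3,0,0.24]],"angular":[[0,0,0],[0,0,0],[0,0,0],[0,0,0],[0,0,0]],"claw":[255,255,255,255,255]}'
```

```text
clock: 35.15
position: [683.9, 68.0, 266.4]
eef_rot: [0.0, 1.0, -0.014, -0.002]
force: [0.9, 0.0, -0.0]
gripper_width: 48.9
grasp_force: 0.0
clock: 35.65
position: [685.5, 67.1, 270.2]
eef_rot: [0.0, 1.0, -0.015, 0.001]
force: [-0.3, -3.5, 4.6]
gripper_width: 22.2
grasp_force: 25.0
clock: 36.15
position: [633.2, 68.1, 267.4]
eef_rot: [0.001, 1.0, -0.015, 0.002]
force: [3.5, -4.6, 2.5]
gripper_width: 21.9
grasp_force: 25.0
```

```bash
python3 -m handwheel '{"linear":[[-2.07,0,0.46],[-4.08,0,1.13],[-6.02,0,2],[-7.85,0,3.05],[-9.58,0,4.28]],"angular":[[0,0,0],[0,0,0],[0,0,0],[0,0,0],[0,0,0]],"claw":[255,255,255,255,255]}'
python3 -m handwheel '{"linear":[[-1.59,0,1.4],[-3.03,0,2.95],[-4.32,0,4.64],[-5.42,0,6.45],[-6.35,0,8.35]],"angular":[[0,0,0],[0,0,0],[0,0,0],[0,0,0],[0,0,0]],"claw":[255,255,255,255,255]}'
python3 -m handwheel '{"linear":[[-0.72,0,1.99],[-1.25,0,4.05],[-1.43,0,5.09],[-1.56,0,6.14],[-1.64,0,7.2]],"angular":[[0,0,0],[0,0,0],[0,0,0],[0,0,0],[0,0,0]],"claw":[255,255,255,255,255]}'
```

```text
clock: 36.65
position: [536.4, 69.9, 225.6]
eef_rot: [0.002, 1.0, -0.016, 0.002]
force: [-1.4, -10.3, 6.7]
gripper_width: 21.8
grasp_force: 25.0
clock: 37.15
position: [471.7, 71.0, 140.4]
eef_rot: [0.003, 1.0, -0.016, -0.001]
force: [-5.2, -13.1, 3.6]
gripper_width: 21.7
grasp_force: 25.0
clock: 37.65
position: [454.5, 71.3, 66.6]
eef_rot: [0.003, 1.0, -0.016, -0.003]
force: [-7.0, -13.5, 1.7]
gripper_width: 22.0
grasp_force: 25.0
```

```bash
python3 -m handwheel '{"linear":[[0,0.1,0.3],[0,0.1,0.6],[0,0.1,0.9],[0,0.1,1.1],[0,0.1,1.1]],"angular":[[0,0,0],[0,0,0],[0,0,0],[0,0,0],[0,0,0]],"claw":[255,255,255,255,255]}'
python3 -m handwheel '{"linear":[[0,0,0.1],[0,0,0.2],[0,0,0.3],[0,0,0.4],[0,0,0.4]],"angular":[[0,0,0],[0,0,0],[0,0,0],[0,0,0],[0,0,0]],"claw":[255,255,255,255,255]}'
python3 - <<'E'
from h import *
s=manip.state(); print(s["position"],s["force"])
im,d,c,W=snap("wrist"); cv2.imwrite("pics/w12.png",im)
find("wrist",c,W,["platen_tab","handle_grip","ball"])
for u,v in((150,20),(300,20),(256,40),(200,60)): print(u,v,at(d,c,W,u,v),im[v,u])
E
```

```text
clock: 38.15
position: [454.2, 71.4, 55.3]
eef_rot: [0.002, 1.0, -0.015, -0.003]
force: [-8.9, -10.2, 0.1]
gripper_width: 22.1
grasp_force: 25.0
clock: 38.65
position: [454.2, 71.4, 51.5]
eef_rot: [0.002, 1.0, -0.015, -0.003]
force: [-8.6, -9.7, 0.0]
gripper_width: 21.9
grasp_force: 25.0
[454.2138408   71.35628447  51.46250444] [-8.5707056  -9.74520269  0.01256487]
platen_tab 0.62 [462.  69.  72.] px [261. 247.]
150 20 [562.8 108.5  79.9] [102 130  62]
300 20 [561.2  51.5  79.5] [100 129  60]
256 40 [554.8  68.5  79.5] [103 131  60]
200 60 [548.3  90.8  79.8] [104 132  65]
```

```bash
python3 -m handwheel '{"linear":[[0,0,0.1],[0,0,0.2],[0,0,0.2],[0,0,0.3],[0,0,0.3]],"angular":[[0,0,0],[0,0,0],[0,0,0],[0,0,0],[0,0,0]],"claw":[255,255,255,255,255]}'
python3 -m handwheel '{"linear":[[0,0,0.1],[0,0,0.2],[0,0,0.2],[0,0,0.3],[0,0,0.3]],"angular":[[0,0,0],[0,0,0],[0,0,0],[0,0,0],[0,0,0]],"claw":[255,255,255,255,255]}'
python3 - <<'E'
from h import *
s=manip.state(); print(s["position"],s["force"])
im,d,c,W=snap("wrist")
for u,v in((150,20),(300,20),(200,60),(200,120),(300,120)): print(u,v,at(d,c,W,u,v),im[v,u])
E
```

```text
clock: 39.35
position: [454.3, 71.3, 48.5]
eef_rot: [0.002, 1.0, -0.015, -0.003]
force: [-7.0, -10.4, 0.2]
gripper_width: 21.9
grasp_force: 25.0
clock: 39.85
position: [454.4, 71.3, 46.7]
eef_rot: [0.002, 1.0, -0.015, -0.003]
force: [-11.0, -9.6, 6.2]
gripper_width: 21.6
grasp_force: 25.0
[454.37868279  71.33549112  46.72948248] [-11.02841982  -9.5747297    6.17673897]
150 20 [562.5 107.8  77.5] [ 96 126  57]
300 20 [560.9  51.8  77.2] [ 98 128  60]
200 60 [548.2  90.4  77.2] [103 134  64]
200 120 [525.5  92.4  77.2] [103 134  62]
300 120 [524.2  51.3  76.6] [108 137  68]
```

```bash
python3 -m handwheel '{"linear":[[0,0,0.1],[0,0,0.1],[0,0,0.1],[0,0,0.1],[0,0,0.1]],"angular":[[0,0,0],[0,0,0],[0,0,0],[0,0,0],[0,0,0]],"claw":[255,255,255,140,100]}'
python3 -m handwheel '{"linear":[[0,0,0],[0,0,0],[0,0,-2],[0,0,-6],[0,0,-10.5]],"angular":[[0,0,0],[0,0,0],[0,0,0],[0,0,0],[0,0,0]],"claw":[100,100,100,100,100]}'
python3 -m handwheel '{"linear":[[0,0,-4.5],[0,0,-9],[-1.2,2,-9],[-2.5,6,-9],[-3.5,10,-9]],"angular":[[0,0,0],[0,0,0],[0,0,0],[0,0,0],[0,0,0]],"claw":[100,100,100,100,100]}'
python3 - <<'E'
from h import *
im,d,c,W=snap("wrist"); cv2.imwrite("pics/w13.png",im)
find("wrist",c,W,["handle_grip","platen_tab","handle_pivot","ball"])
for u,v in((150,40),(300,40),(200,90)): print(u,v,at(d,c,W,u,v),im[v,u])
print(manip.state()["position"], delta([418.5,-68.5,165]))
E
```

```text
clock: 40.4
position: [456.8, 73.8, 46.1]
eef_rot: [-0.0, 1.0, -0.015, 0.0]
force: [0.4, 1.2, -0.5]
gripper_width: 34.3
grasp_force: 0.0
clock: 40.9
position: [455.6, 73.6, 150.6]
eef_rot: [0.0, 1.0, -0.014, -0.002]
force: [0.8, -0.0, -0.2]
gripper_width: 53.7
grasp_force: 0.0
clock: 41.4
position: [418.4, -25.8, 241.5]
eef_rot: [-0.0, 1.0, -0.013, 0.001]
force: [0.8, 0.1, -0.2]
gripper_width: 53.4
grasp_force: 0.0
handle_grip 0.86 [425. -71. 191.] px [319. 200.]
platen_tab 0.81 [458.  72.  69.] px [164. 138.]
handle_pivot 0.82 [443. -67.  90.] px [297. 151.]
ball 0.82 [415. -68.  57.] px [293. 172.]
ball 0.51 [556. -23.  -3.] px [251.  45.]
150 40 [551.6  71.9  77.1] [ 85 109  52]
300 40 [546.8 -70.1  82.8] [160 147 144]
200 90 [505.   27.   82.8] [163 151 147]
[418.93825507 -25.07507958 240.9793534 ] [0.08 4.35 7.6 ]
```

View pics/w13.png

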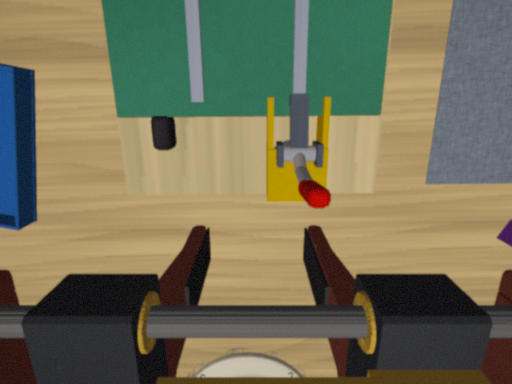

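```bash
python3 -m handwheel '{"linear":[[0,2.2,0],[0,4.4,0],[0,4.4,4],[0,4.4,7.6],[0,4.4,7.6]],"angular":[[0,0,0],[0,0,0],[0,0,0],[0,0,0],[0,0,0]],"claw":[100,100,100,100,255]}' 20
python3 -m handwheel '{"linear":[[0,0,0],[0,0,0],[0,0,0],[0,0,0],[0,0,0]],"angular":[[0,0,0],[0,0,0],[0,0,0],[0,0,0],[0,0,0]],"claw":[255,255,255,255,255]}'
python3 -m handwheel '{"linear":[[0.96,0,-0.16],[2.6,0,-0.19],[4.21,0,0.06],[5.76,0,0.59],[7.19,0,1.38]],"angular":[[0,0,0],[0,0,0],[0,0,0],[0,0,0],[0,0,0]],"claw":[255,255,255,255,255]}'
python3 -m handwheel '{"linear":[[1.27,0,1.03],[2.34,0,2.26],[3.18,0,3.66],[3.51,0,4.41],[3.77,0,5.18]],"angular":[[0,0,0],[0,0,0],[0,0,0],[0,0,0],[0,0,0]],"claw":[255,255,255,255,255]}'
python3 -m handwheel '{"linear":[[0,0,0.1],[0,0,0.2],[0,0,0.3],[0,0,0.3],[0,0,0.3]],"angular":[[0,0,0],[0,0,0],[0,0,0],[0,0,0],[0,0,0]],"claw":[255,255,255,255,255]}'
```

```text
clock: 42.15
position: [415.4, -67.6, 159.3]
eef_rot: [-0.001, 1.0, -0.014, -0.005]
force: [-0.0, 0.7, 0.1]
gripper_width: 48.4
grasp_force: 0.0
clock: 42.65
position: [418.2, -68.2, 166.5]
eef_rot: [-0.001, 1.0, -0.014, 0.001]
force: [-0.1, 6.1, 3.4]
gripper_width: 15.9
grasp_force: 20.0
clock: 43.15
position: [490.5, -69.7, 153.0]
eef_rot: [-0.002, 1.0, -0.013, 0.001]
force: [-0.7, 8.2, 5.0]
gripper_width: 15.9
grasp_force: 20.0
clock: 43.65
position: [528.8, -70.3, 100.8]
eef_rot: [-0.002, 1.0, -0.013, 0.002]
force: [1.1, 8.2, 12.0]
gripper_width: 15.8
grasp_force: 20.0
clock: 44.15
position: [528.7, -70.4, 100.4]
eef_rot: [-0.002, 1.0, -0.014, 0.003]
force: [-2.0, 9.1, 12.2]
gripper_width: 16.0
grasp_force: 20.0
```

```bash
python3 -m handwheel '{"linear":[[0,0,0],[0,0,0],[0,0,0],[0,0,-2],[0,0,-4.5]],"angular":[[0,0,0],[0,0,0],[0,0,0],[0,0,0],[0,0,0]],"claw":[150,150,150,150,150]}'
python3 -m handwheel '{"linear":[[0,0,0],[0,0,0],[0,0,0],[0,0,0],[0,0,0]],"angular":[[0,0,0],[0,0,0],[0,0,0],[0,0,0],[0,0,0]],"claw":[255,255,255,255,255]}'
python3 -m handwheel '{"linear":[[0,0,0.5],[0,0,1],[0,0,1.4],[0,0,1.7],[0,0,1.8]],"angular":[[0,0,0],[0,0,0],[0,0,0],[0,0,0],[0,0,0]],"claw":[255,255,255,255,255]}'
```

```text
clock: 44.65
position: [525.9, -72.8, 139.8]
eef_rot: [-0.0, 1.0, -0.015, -0.002]
force: [0.1, -0.5, 0.2]
gripper_width: 36.0
grasp_force: 0.0
clock: 45.15
position: [526.6, -72.6, 140.2]
eef_rot: [-0.0, 1.0, -0.015, -0.001]
force: [0.1, -0.4, 0.4]
gripper_width: 1.3
grasp_force: 0.0
clock: 45.65
position: [526.8, -72.6, 124.5]
eef_rot: [0.0, 1.0, -0.015, 0.0]
force: [-4.6, 1.1, 9.5]
gripper_width: 0.6
grasp_force: 4.8
```

```bash
python3 -m handwheel '{"linear":[[0,0,0.1],[0,0,0.2],[0,0,0.3],[0,0,0.3],[0,0,0.3]],"angular":[[0,0,0],[0,0,0],[0,0,0],[0,0,0],[0,0,0]],"claw":[255,255,255,255,255]}'
python3 -m handwheel '{"linear":[[0,0,-3],[0,0,-6],[-4,-2,-10],[-8,-3,-14],[-8,-3,-17]],"angular":[[0,0,0],[0,0,0],[0,0,0],[0,0,0],[0,0,0]],"claw":[255,255,255,255,255]}'
python3 - <<'E'
from h import *
im,d,c,W=snap("wrist"); cv2.imwrite("pics/w14.png",im)
find("wrist",c,W,["handle_grip"])
hsv=cv2.cvtColor(im,cv2.COLOR_BGR2HSV)
m=cv2.inRange(hsv,(0,180,120),(6,255,255))|cv2.inRange(hsv,(174,180,120),(180,255,255)); m[240:]=0
k=max(cv2.findContours(m,0,1)[0],key=cv2.contourArea); x,y,w_,h_=cv2.boundingRect(k); u=x+w_//2
for v in(y+4,y+h_//2,y+h_-5): print(at(d,c,W,u,v))
u,v=np.round(proj(c,W,[530,60,77])).astype(int); print("plate",at(d,c,W,u,v))
u,v=np.round(proj(c,W,[407,-69.5,88])).astype(int); print("coupler",at(d,c,W,u,v))
im,d,c,W=snap("top"); find("top",c,W,["panel","handle_grip","glue","jar","clamp","offcut"])
E
```

```text
clock: 46.15
position: [526.8, -72.6, 123.9]
eef_rot: [0.0, 1.0, -0.015, 0.001]
force: [-7.6, 2.0, 17.0]
gripper_width: 0.5
grasp_force: 8.1
clock: 46.65
position: [445.4, -39.4, 290.8]
eef_rot: [-0.0, 1.0, -0.014, -0.001]
force: [2.0, -0.2, 1.2]
gripper_width: 0.6
grasp_force: 0.0
handle_grip 0.94 [531. -73. 124.] px [288.  88.]
[549.9 -69.4 124.5]
[527.4 -69.3 124.7]
[504.  -69.3 124.7]
plate [530.5  59.8  77. ]
coupler [407.2 -69.6  87.9]
panel 0.64 [456. 334.   9.] px [158. 225.]
handle_grip 0.71 [562. 546.  -5.] px [ 96. 195.]
glue 0.53 [ 611. -534.    4.] px [425. 170.]
glue 0.32 [452. 337.   4.] px [157. 226.]
jar 0.76 [669. 243.  -1.] px [186. 160.]
clamp 0.66 [ 653. -287.    0.] px [347. 159.]
offcut 0.54 [561. 544.   1.] px [ 95. 195.]
```

View pics/w14.png

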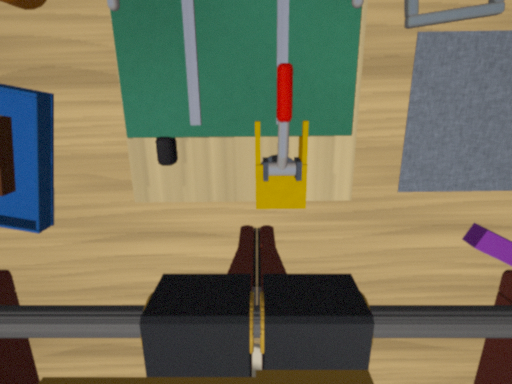

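```bash
python3 -c "
from rig import manip; print(manip.close_job())"
```

```text
the job is handed in; nothing more can be done
None
```

I handed the job in at about 47 s. The striped board is in the blue tray and all three wooden blanks lie flat inside the bed's edging. The plate is shut and the red handle pressed down; both read the same heights as when the press was locked at the start. The two purple look-alikes and the bystanders were left alone.

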